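# Second course of the chocolate display

## Robot

A 6-joint arm with a two-finger parallel gripper is mounted at the origin on the work surface. World frame = base frame: x ahead of the robot, y to its left, z up, the work surface at z = 0. Lengths are in m, angles in rad, forces in N, time in s.
With the tool pointing down it reaches from about 0.375 to 0.9 m from the base axis. Payload 3.1 kg.
Tool frame: the origin (TCP) lies midway between the tips of the shut fingers; the grasp point (between the pads) lies 19 mm behind it (pinch_z is the distance from the TCP to the grasp point, in m); y points along the fingers, z is the direction in which the jaws open and shut, and the axes are right-handed (so a half turn about y gives the same grasp; the last joint's range is limited). The gripper opens to 87 mm and grips with 3 to 60 N. Pads are 19 mm wide; open, the fingers measure 117 mm over their backs; the gripper's body (75 mm by 190 mm) begins 51 mm behind the grasp point.
Start: joints at [0.969, 0.527, 1.433, -0, 1.181, -0.178], TCP at [0.257, 0.57, 0.223] pointing down, gripper open.
Joint ranges: [-3.08, 3.08], [-0.75, 2.2], [0.22, 2.44], [-1.43, 4.57], [0, 2.65], [-2.85, 2.85]. Speed limits (rad/s): [2.79, 2.79, 3.14, 3.14, 3.14, 3.14].

## Interface

Orientations are given as a unit quaternion [x, y, z, w].
In Python, from rig import * gives the robot as it stands.
- The arm moves only by the tool drive_tool, never from a script. Its argument "plan" is a list of rows, each a list of 7 numbers: the shift along the tool's x, y, z in mm, then the turn, a rotation vector about the tool's x, y, z in degrees, then the finger opening in mm, from 0 to 87. A call has 1 to 10 rows; each row is the pose to reach, as a shift and turn from the pose commanded when the call began, along the tool's axes at that moment; what a row does not reach only later rows make up. A row lasts 1/10 s, in which the tool goes at most 50 mm and 8.59 degrees, less where a joint would pass 70% of its speed; a pose out of reach is approached as far as the arm can. A call with a gripper value outside its range is refused whole. The fingers move at their own pace and stop on an object; "newtons" is the grip in N (left out, the last holds). Time passes only in rows, so rows that repeat a pose let the fingers close. It gives the time, the measured TCP pose, the force and the opening at its end, in the units of the state.
- get_obs(): the state, without advancing time (a new reading comes with each control period).
- camera(name): name is "scene" or "side" or "wrist"; returns the picture (420x560x3 uint8, blue, green, red); there is no depth.
- get_calibration(name): a dict with "fx", "fy", "cx", "cy" (pixels), "origin" and "rotation" of the camera in the world; the wrist camera has in their place "tool_from_camera" (4x4, takes a point from camera to tool coordinates, whose origin is the TCP and whose axes are the tool frame's). Camera axes: x right, y down, z forward; pixel columns grow to the right and rows downward; lengths in m; the calibration is good to about 2 mm. The wrist camera is an equidistant fisheye: a pixel r from the principal point sees the ray r / f radians off the axis. A picture is of the moment at which its call begins: read the wrist's pose just before it. get_calibration takes no time and is no camera call.
- hand_in(): hands the job in, once; it reports no verdict.
Trained networks look in the newest picture that a camera, given by its name, has taken for a name from the list of things; names that differ only in an ending like _2 or _b are one class to them, and where a whole thing is asked for, a point or a joint stands for the part that bears it (a point fixed in the world has none). Each returns a list of dicts, best first, with "conf" (0 to 1); they miss things now and then, are a little off and sometimes report something else, mostly with a low value. They report only what shows in the picture. A call takes as long as a camera call. They do not tell look-alikes from the thing itself.
- spot_in(camera, target): "location" ([column, row] in pixels, amid what is visible of it).
- mark_of(camera, target): "location" ([column, row] in pixels: a listed point, or the origin of a listed thing).
The state is a dict: "time": time; "q": joint angles; "joint_velocities": joint speeds; "joint_torque": joint torques, N m; "position": TCP position; "tool_rot": TCP orientation; "ft_force": force on the tool from outside, world axes, zero at the start; "moment": the same for the moment, N m; "grip_width": finger opening in m.
Only numpy, scipy, OpenCV 4.12 (cv2) and the standard library are available. Lean on these libraries where they do the work, as an engineer would, in place of code of your own. Each camera call takes 0.05 s, during which the arm holds its last target. There are 200 camera calls.

## Task

In the black tray on the pastry counter a row of three dark chocolate blocks forms the first course of a display wall. Lay the second course: take the two milk-chocolate (mid-brown) blocks from the counter and set one flat over each of the two joints of the row, lengthwise along it and centred, so that each bridges the two dark blocks below. Set them down without dropping them; the ivory block and the spare dark block are not needed.

Things in the scene. Friction and masses are not known exactly. Their poses are not given: they have to be found in the camera images.
- milk_a_mid (a point): mid-brown milk-chocolate block, clearly lighter than the near-black ones, 46 x 90 x 40 mm (x, y, z), thin score lines across its top, 0.14 to 0.28 kg, lying flat on the table; this point is its centre, 20 mm above its underside. y runs along its length, x across, z up. Either milk block may go over either joint
- milk_b_mid (a point): mid-brown milk-chocolate block, clearly lighter than the near-black ones, 46 x 90 x 40 mm (x, y, z), thin score lines across its top, 0.14 to 0.28 kg, lying flat on the table; this point is its centre, 20 mm above its underside. y runs along its length, x across, z up. Either milk block may go over either joint
- joint_left (a point): left (+y) joint of the lower row: midway over the 12 mm gap between two dark blocks (46 x 90 x 40 mm), level with their tops, 46 mm above the table. y runs along the row, +y to the left end, x across, z up. The joints are 102 mm apart; the row stands in a fixed black tray (66 x 312 mm, rim 14 mm high). A block laid rightly has its centre 20 mm above this point
- joint_right (a point): right (-y) joint of the lower row: midway over the 12 mm gap between two dark blocks (46 x 90 x 40 mm), level with their tops, 46 mm above the table. y runs along the row, +y to the left end, x across, z up. The joints are 102 mm apart; the row stands in a fixed black tray (66 x 312 mm, rim 14 mm high). A block laid rightly has its centre 20 mm above this point
Mind the look-alikes: they are no part of the job. What is shaped like the part that bears milk_a_mid but blue or red is not meant.

How it is judged:
By the outcome, as a careful person would: the job done as asked, in the order asked, and still so for the second after the job is handed in, with the robot touching nothing.
It also fails if it takes over 51 s, if anything falls off the work surface, if the arm or the gripper's body presses on something with over 40 N, if the wrist force passes 120 N, or if a joint passes its speed limit or range.

## Working session

There is one attempt and no reset: what is moved stays moved. The work goes in short steps, Python scripts to look and compute and a tool call to move; the robot and the scene stay as the last step left them, time stands still between calls to the robot, and variables do not carry over. Pictures are saved under pics/ and viewed, about 8 in all and at most 12, crops included, and the job is handed in when it is done.

Besides the shell and the picture viewer there is one more tool, called after ">>>" as name(argument=value, ...) on one line, values as JSON. drive_tool: Moves the arm, as the interface text tells. Its arguments: {"type":"object","properties":{"plan":{"type":"array","items":{"type":"array","items":{"type":"number"}}},"newtons":{"type":"number"}},"required":["plan"]}

```bash
ls; mkdir -p pics; python3 - <<'E'
from rig import *
import cv2
o=get_obs(); print(o)
for c in ("scene","side"):
    cv2.imwrite(f"pics/{c}0.png",camera(c))
    for t in ("milk_a_mid","joint_left","joint_right"):
        for d in mark_of(c,t)[:5]: print(c,t,d)
    g=get_calibration(c); print(g)
print(get_calibration("wrist"))
E
```

```text
pics
{'time': 0.0, 'q': array([ 9.68509920e-01,  5.28467078e-01,  1.43390724e+00, -3.04267867e-05,
        1.18139894e+00, -1.78489637e-01]), 'joint_velocities': array([-0.00044194,  0.00044948,  0.00108587,  0.00075065, -0.00011471,
        0.00254904]), 'joint_torque': array([ 2.08615011e-04, -4.40045857e+01, -1.76588452e+01,  6.31626067e-02,
        5.82159008e-02, -1.46714096e-04]), 'position': array([0.25656501, 0.56910132, 0.22156951]), 'tool_rot': array([ 0.69200841, -0.14899611,  0.14842773, -0.69057493]), 'ft_force': array([ 0.37580541,  0.73522032, -0.82085797]), 'moment': array([ 0.02128803,  0.00989369, -0.01096327]), 'grip_width': 0.08698323091052901}
scene milk_a_mid {'location': [387.7, 178.9], 'conf': 0.75}
scene milk_a_mid {'location': [440.5, 201.6], 'conf': 0.69}
scene milk_a_mid {'location': [371.6, 144.5], 'conf': 0.64}
{'fx': 507.4725262030757, 'fy': 507.4725262030757, 'cx': 282.2990558707683, 'cy': 204.7294787693282, 'origin': array([ 1.25248389, -0.32623975,  0.67501434]), 'rotation': array([ 0.75203259,  0.48724918, -0.24129633, -0.37257388])}
side milk_a_mid
[... 276 characters left out ...]
.67}
{'fx': 403.521766781071, 'fy': 403.521766781071, 'cx': 275.05216290840826, 'cy': 201.60946308725403, 'origin': array([ 0.07027362, -0.68204217,  0.53460441]), 'rotation': array([ 0.83051116, -0.2487477 ,  0.12840963, -0.48154622])}
{'fx': 325.19226210127806, 'fy': 325.19226210127806, 'cx': 277.578137173446, 'cy': 212.3204092986942, 'tool_from_camera': array([[ 4.00531027e-04,  9.69632177e-01,  2.44567540e-01,
        -6.69893076e-02],
       [ 5.71622361e-04, -2.44567742e-01,  9.69632040e-01,
        -1.63266770e-01],
       [ 9.99999756e-01, -2.48567442e-04, -6.52220403e-04,
        -3.80086362e-04],
       [ 0.00000000e+00,  0.00000000e+00,  0.00000000e+00,
         1.00000000e+00]])}
```

```bash
cat > h.py <<'E'
from rig import *
import numpy as np, cv2
from scipy.spatial.transform import Rotation as R
def toolT():
    o=get_obs(); T=np.eye(4); T[:3,:3]=R.from_quat(o["tool_rot"]).as_matrix(); T[:3,3]=o["position"]; return T
def ray(c,px,T=None):
    g=get_calibration(c); u=np.array([(px[0]-g["cx"])/g["fx"],(px[1]-g["cy"])/g["fy"]])
    if c=="wrist":
        th=np.linalg.norm(u); d=np.r_[u/th*np.sin(th),np.cos(th)]; M=T@g["tool_from_camera"]
        return M[:3,3],M[:3,:3]@d
    return g["origin"],R.from_quat(g["rotation"]).as_matrix()@np.r_[u,1]
def at(c,px,z,T=None):
    o,d=ray(c,px,T); return o+d*(z-o[2])/d[2]
E
python3 - <<'E'
from h import *
for c,pts,z in (("scene",[(387.7,178.9),(440.5,201.6),(371.6,144.5)],.02),("side",[(250.9,158.8),(215.5,181.3),(166.7,183.3)],.02),("side",[(319.6,181.9),(339.2,198.4)],.046)):
    for p in pts: print(c,p,at(c,p,z).round(3))
a=cv2.imread("pics/scene0.png");b=cv2.imread("pics/side0.png")
cv2.imwrite("pics/sc.png",cv2.resize(a[60:340,180:553],(800,600)));cv2.imwrite("pics/si.png",cv2.resize(b[80:290,110:390],(800,600)))
E
```

```text
scene (387.7, 178.9) [0.477 0.285 0.02 ]
scene (440.5, 201.6) [0.596 0.34  0.02 ]
scene (371.6, 144.5) [0.331 0.334 0.02 ]
side (250.9, 158.8) [0.614 0.337 0.02 ]
side (215.5, 181.3) [0.457 0.262 0.02 ]
side (166.7, 183.3) [0.34 0.33 0.02]
side (319.6, 181.9) [0.66  0.052 0.046]
side (339.2, 198.4) [ 0.645 -0.044  0.046]
```

View pics/sc.png

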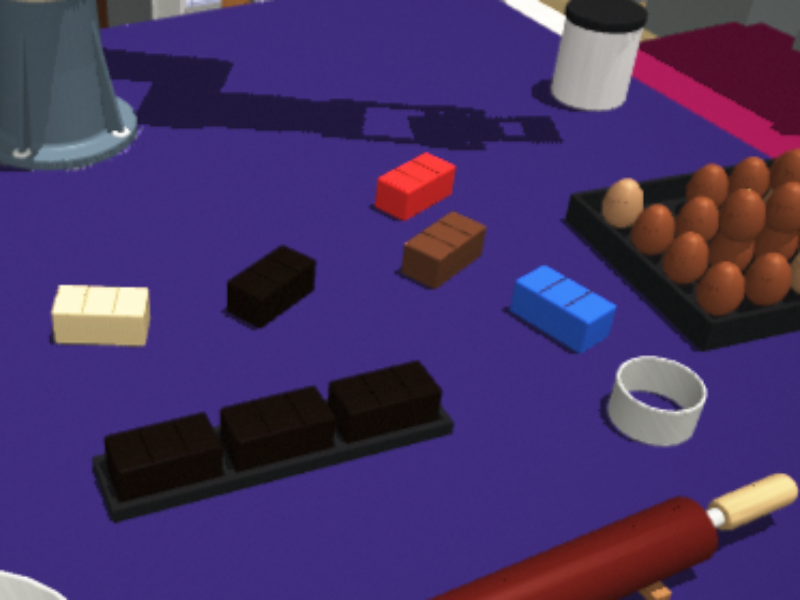

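View pics/si.png

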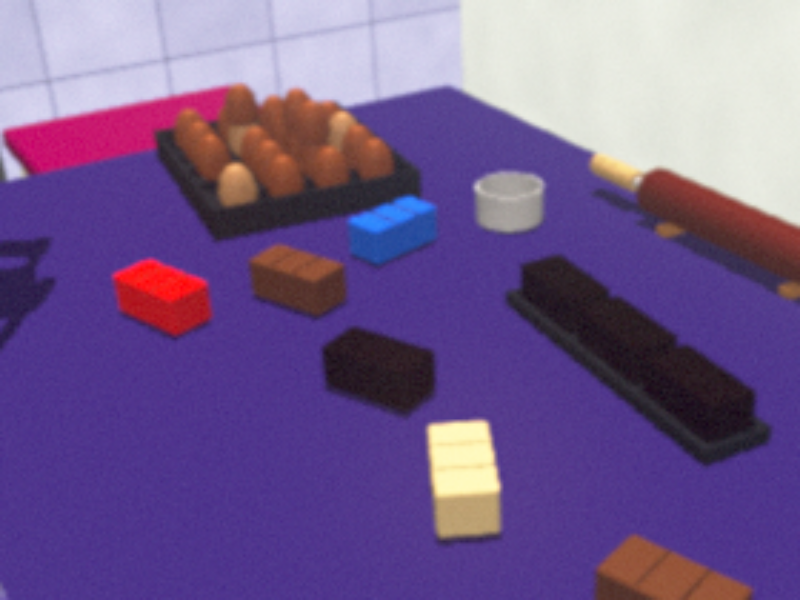

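The scene shows brown milk A near (387,176), with red at (374,147) and blue at (443,203) as look-alikes. The ivory block and spare dark block are to the left, and the three-block row stands in the tray. In the side view, milk A is near (214,178) and the second milk block is near (345,287). Next I'll segment the brown blocks and fit their silhouettes.

```bash
cat >> h.py <<'E'
def proj(c,P,T=None):
    g=get_calibration(c)
    if c=="wrist":
        M=T@g["tool_from_camera"]; q=(P-M[:3,3])@M[:3,:3]
        n=np.linalg.norm(q[:,:2],axis=1); th=np.arctan2(n,q[:,2])
        return q[:,:2]/n[:,None]*th[:,None]*g["fx"]+[g["cx"],g["cy"]]
    q=(P-g["origin"])@R.from_quat(g["rotation"]).as_matrix(); return q[:,:2]/q[:,2:]*g["fx"]+[g["cx"],g["cy"]]
def box(x,y,yaw,z0=0,s=(.046,.09,.04),off=0):
    P=np.array([[i*s[0]/2,j*s[1]/2+off,z0+k*s[2]] for i in(-1,1) for j in(-1,1) for k in(0,1)])
    c,s_=np.cos(yaw),np.sin(yaw); return P@np.array([[c,s_,0],[-s_,c,0],[0,0,1]])+[x,y,0]
def sil(c,boxes,T=None,K=4):
    m=np.zeros((420*K,560*K),np.uint8)
    for b in boxes:
        h=cv2.convexHull(((proj(c,b,T)+.5)*K).astype(np.float32)).round().astype(np.int32); cv2.fillConvexPoly(m,h,255)
    return cv2.resize(m,(560,420),interpolation=cv2.INTER_AREA)/255.
def brown(im):
    h=cv2.cvtColor(im,cv2.COLOR_BGR2HSV); return ((h[...,0]<20)&(h[...,1]>90)&(h[...,2]>40)).astype(np.uint8)
def comps(m,lo=150):
    n,l,s,ce=cv2.connectedComponentsWithStats(m); return [(ce[i].round(1),s[i],l==i) for i in range(1,n) if s[i][4]>lo]
E
python3 - <<'E'
from h import *
for c in ("scene","side"):
    im=cv2.imread(f"pics/{c}0.png")
    for ce,s,_ in comps(brown(im)): print(c,ce,s,at(c,ce,.02).round(3),im[int(ce[1]),int(ce[0])])
a=cv2.imread("pics/scene0.png");b=cv2.imread("pics/side0.png")
cv2.imwrite("pics/both.png",np.vstack([cv2.resize(a,(400,300)),cv2.resize(b,(400,300))]))
E
```

```text
scene [135.4  74.2] [  92   55   86   40 2248] [-0.358 -0.123  0.02 ] [18 30 52]
scene [520.4 167.3] [ 461  130   99   77 4917] [0.564 0.598 0.02 ] [29 45 84]
scene [372.8 146.6] [355 132  37  30 711] [0.341 0.331 0.02 ] [ 59  63 253]
scene [386.1 176.1] [367 159  39  35 872] [0.466 0.288 0.02 ] [ 49  75 135]
scene [141.4 242.4] [ 115  221   53   45 1433] [ 0.466 -0.274  0.02 ] [ 53  82 139]
scene [ 56.  275.8] [ 50 246  11  55 186] [ 0.494 -0.433  0.02 ] [134 198 231]
scene [530.1 296. ] [511 281  41  26 243] [0.879 0.309 0.02 ] [141 205 236]
scene [431.8 337.7] [ 351  293  163   92 5734] [0.882 0.099 0.02 ] [ 27  33 120]
scene [318.9 387.4] [296 367  52  35 360] [ 0.887 -0.105  0.02 ] [159 227 247]
scene [161.5 385.5] [147 368  30  35 821] [ 0.791 -0.312  0.02 ] [ 47  79 152]
scene [129.4 412.1] [114 402  32  18 439] [ 0.814 -0.362  0.02 ] [ 74 115 198]
scene [176.  411.8] [161 402  31  18 444] [ 0.84  -0.303  0.02 ] [ 96 141 223]
side [21.5 16.6] [  0   0  37  28 461] [0.386 6.479 0.02 ] [255 255 255]
side [34.2 72. ] [   0   56   76   31 1210] [0.174 2.229 0.02 ] [ 91 138 163]
side [207.3 130.7] [ 171  110   77   42 1969] [0.607 0.65  0.02 ] [ 54  75 135]
side [372.1 161.1] [ 334  140   78   45 1217] [0.904 0.107 0.02 ] [ 51  53 113]
side [213.9 177.2] [198 166  32  24 525] [0.465 0.288 0.02 ] [45 53 96]
side [426.2 187.1] [413 180  27  15 151] [ 0.902 -0.095  0.02 ] [111 162 202]
side [486.6 227.4] [468 213  34  28 590] [ 0.858 -0.297  0.02 ] [ 53  82 151]
side [511.2 238.8] [499 229  23  19 323] [ 0.861 -0.352  0.02 ] [ 46  79 146]
side [273.1 259.5] [262 252  22  16 264] [ 0.404 -0.124  0.02 ] [112 160 187]
side [345.1 290.2] [ 319  268   53   47 1525] [ 0.466 -0.275  0.02 ] [ 58  85 148]
side [413.4 360.8] [382 332  70  51 444] [ 0.449 -0.447  0.02 ] [145 226 251]
```

View pics/both.png

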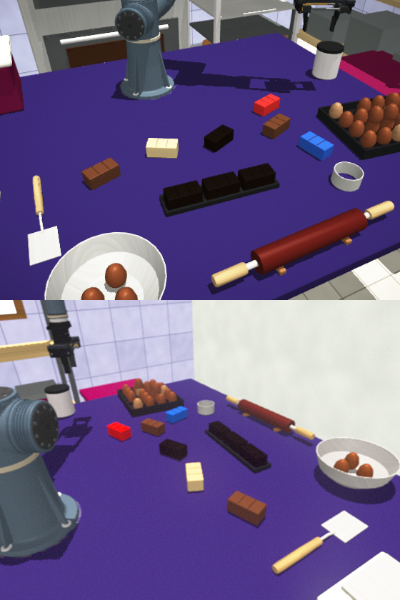

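Both cameras agree on the two milk blocks: A at about (0.466, 0.288), seen at scene (386,176), and B at about (0.466, -0.275), seen at scene (141,242). Next I'll fit their yaw, and fit the row from its dark silhouette.

```bash
cat >> h.py <<'E'
from scipy.optimize import minimize
def fit(views,mk,x0):
    # views: (cam, mask, T); mk(p)->list of boxes
    f=lambda p:sum(np.abs(sil(c,mk(p),T)-m).sum()/m.sum() for c,m,T in views)
    best=None
    for dy in (-.5,0,.5):
        r=minimize(f,np.array(x0)+[0,0,dy],method="Nelder-Mead",options=dict(initial_simplex=np.array(x0)+[0,0,dy]+np.array([[0,0,0],[.01,0,0],[0,.01,0],[0,0,.2]]),xatol=1e-4,fatol=1e-4,maxiter=150))
        if best is None or r.fun<best.fun: best=r
    return best
row=lambda p:[box(*p,z0=.006,off=o) for o in(-.102,0,.102)]
E
python3 - <<'E'
from h import *
ims={c:cv2.imread(f"pics/{c}0.png") for c in("scene","side")}
def pick(c,m,px): 
    l=[k for k in comps(m) if np.hypot(*(k[0]-px))<6]; return (c,l[0][2].astype(float),None)
for n,ps,x0 in (("A",((386,176),(214,177)),(.466,.288,-.5)),("B",((141,242),(345,290)),(.466,-.275,-.3))):
    V=[pick(c,brown(ims[c]),p) for c,p in zip(ims,ps)]
    r=fit(V,lambda p:[box(*p)],x0); print(n,r.x.round(4),round(r.fun,3),[fit([v],lambda p:[box(*p)],r.x).x.round(4) for v in V])
# row
V=[]
for c,reg in (("scene",(220,220,395,305)),("side",(285,165,385,245))):
    m=(ims[c].max(2)<48).astype(np.uint8); k=np.zeros_like(m); k[reg[1]:reg[3],reg[0]:reg[2]]=1
    V.append((c,(m*k).astype(float),None)); print(c,m.sum(),(m*k).sum())
r=fit(V,row,(.652,0,-.1)); print("row",r.x.round(4),r.fun,[(q.x.round(4),q.fun) for q in (fit([v],row,r.x) for v in V)])
cs=[]
for c,m,_ in V:
    s=sil(c,row(r.x)); v=ims[c].copy(); v=np.clip(v.astype(int)*3,0,255).astype(np.uint8)
    for e,col in ((s,(0,255,0)),(m,(0,0,255))): cv2.drawContours(v,cv2.findContours((e>.5).astype(np.uint8),0,1)[0],-1,col,1)
    cs.append(v[220:310,215:400] if c=="scene" else v[165:250,285:390])
cv2.imwrite("pics/rowfit.png",np.hstack([cv2.resize(x,(400,400),interpolation=0) for x in cs]))
E
```

```text
A [0.4639 0.2895 0.449 ] 0.392 [array([0.4638, 0.2898, 0.4539]), array([0.4642, 0.2899, 0.1523])]
B [ 0.4633 -0.2715  0.2921] 0.291 [array([ 0.4642, -0.2724,  0.2695]), array([ 0.4671, -0.2697,  0.3095])]
scene 12558 6077
side 5139 2112Traceback (most recent call last):
  File "<stdin>", line 13, in <module>
  File "h.py", line 39, in fit
    r=minimize(f,np.array(x0)+[0,0,dy],method="Nelder-Mead",options=dict(initial_simplex=np.array(x0)+[0,0,dy]+np.array([[0,0,0],[.01,0,0],[0,.01,0],[0,0,.2]]),xatol=1e-4,fatol=1e-4,maxiter=150))
    res = _minimize_neldermead(fun, x0, args, callback, bounds=bounds,
                               **options)
    fsim[j] = func(sim[j])
              ~~~~^^^^^^^^
    fx = function(np.copy(x), *(wrapper_args + args))
  File "h.py", line 36, in <lambda>
    f=lambda p:sum(np.abs(sil(c,mk(p),T)-m).sum()/m.sum() for c,m,T in views)
               ~~~^^^^^^^^^^^^^^^^^^^^^^^^^^^^^^^^^^^^^^^^^^^^^^^^^^^^^^^^^^^
  File "h.py", line 36, in <genexpr>
    f=lambda p:sum(np.abs(sil(c,mk(p),T)-m).sum()/m.sum() for c,m,T in views)
                          ~~~^^^^^^^^^^^
  File "h.py", line 27, in sil
    h=cv2.convexHull(((proj(c,b,T)+.5)*K).astype(np.float32)).round().astype(np.int32); cv2.fillConvexPoly(m,h,255)
                       ~~~~^^^^^^^
  File "h.py", line 15, in proj
    g=get_calibration(c)
ValueError: time passes only in moves, steps and waits
```

```bash
python3 - <<'E'
s=open("h.py").read()
s=s.replace("from rig import *\n","from rig import *\nimport functools,rig\nget_calibration=functools.lru_cache(None)(rig.get_calibration)\n",1)
s+='''
def fg(im,reg):
    # not the purple cloth, inside x0,y0,x1,y1
    i=im.astype(int); m=((i[...,0]-i[...,2])<12).astype(np.uint8); k=np.zeros_like(m); k[reg[1]:reg[3],reg[0]:reg[2]]=1; return (m*k)
def biggest(m): return max(comps(m),key=lambda k:k[1][4])[2].astype(float)
'''
open("h.py","w").write(s)
E
python3 - <<'E'
from h import *
ims={c:cv2.imread(f"pics/{c}0.png") for c in("scene","side")}
mil=(("A",((362,154,412,199),(193,160,236,194)),(.464,.289,.45)),("B",((108,214,174,272),(312,262,378,322)),(.465,-.272,.29)))
for n,ps,x0 in mil:
    V=[(c,biggest(fg(ims[c],p)),None) for c,p in zip(ims,ps)]
    r=fit(V,lambda p:[box(*p)],x0); print(n,r.x.round(4),round(r.fun,3),[(q.x.round(4),round(q.fun,3)) for q in (fit([v],lambda p:[box(*p)],r.x) for v in V)])
V=[]
for c,reg in (("scene",(220,220,395,305)),("side",(285,165,385,245))):
    v=ims[c][reg[1]:reg[3],reg[0]:reg[2]].max(2); print(c,np.histogram(v,bins=[0,8,12,16,20,24,28,32,36,40,48,60,80,255])[0])
    m=fg(ims[c],reg)&(ims[c].max(2)<28); V.append((c,biggest(m),None))
r=fit(V,row,(.652,0,-.1)); print("row",r.x.round(4),r.fun,[(q.x.round(4),q.fun) for q in (fit([v],row,r.x) for v in V)])
cs=[]
for c,m,_ in V:
    s=sil(c,row(r.x)); v=np.clip(ims[c].astype(int)*3,0,255).astype(np.uint8)
    for e,col in ((s,(0,255,0)),(m,(0,0,255))): cv2.drawContours(v,cv2.findContours((e>.5).astype(np.uint8),0,1)[0],-1,col,1)
    cs.append(v[220:310,215:400] if c=="scene" else v[165:250,285:390])
cv2.imwrite("pics/rowfit.png",np.hstack([cv2.resize(x,(400,400),interpolation=0) for x in cs]))
E
```

```text
A [0.4642 0.2896 0.4107] 0.13 [(array([0.4644, 0.2896, 0.4205]), np.float64(0.054)), (array([0.4646, 0.2891, 0.3148]), np.float64(0.056))]
B [ 0.4645 -0.2733  0.3051] 0.115 [(array([ 0.4645, -0.2733,  0.3051]), np.float64(0.064)), (array([ 0.4652, -0.2733,  0.3357]), np.float64(0.05))]
scene [   0   65  634 1470 1351 1700  195  215  362   85   89  127 8582]
side [   0    0    0    1    3   54  183  443  467  961  431  243 5214]Traceback (most recent call last):
  File "<stdin>", line 10, in <module>
  File "h.py", line 49, in biggest
    def biggest(m): return max(comps(m),key=lambda k:k[1][4])[2].astype(float)
                           ~~~^^^^^^^^^^^^^^^^^^^^^^^^^^^^^^^
ValueError: max() iterable argument is empty
```

```bash
cat >> h.py <<'E'
rt=lambda p:row(p)+[box(*p,s=(.066,.312,.014))]
E
python3 - <<'E'
from h import *
ims={c:cv2.imread(f"pics/{c}0.png") for c in("scene","side")}
V=[]
for c,reg in (("scene",(220,220,395,305)),("side",(285,165,385,245))):
    m=fg(ims[c],reg)
    m=cv2.morphologyEx(m,cv2.MORPH_CLOSE,np.ones((3,3))); V.append((c,biggest(m),None))
r=fit(V,rt,(.652,0,-.1)); print("row",r.x.round(4),r.fun,[(q.x.round(4),q.fun) for q in (fit([v],rt,r.x) for v in V)])
cs=[]
for c,m,_ in V:
    v=np.clip(ims[c].astype(int)*3,0,255).astype(np.uint8)
    for e,col in ((m,(0,0,255)),(sil(c,rt(r.x)),(0,255,0)),(sil(c,row(r.x)),(255,255,0))): cv2.drawContours(v,cv2.findContours((e>.5).astype(np.uint8),0,1)[0],-1,col,1)
    cs.append(v[215:310,215:405] if c=="scene" else v[165:250,285:390])
cv2.imwrite("pics/rowfit.png",np.hstack([cv2.resize(x,(400,400),interpolation=0) for x in cs]))
E
```

```text
row [ 0.6472 -0.0009 -0.0874] 0.17836932502044972 [(array([ 0.647 , -0.0024, -0.075 ]), np.float64(0.05754137850648845)), (array([ 6.475e-01, -2.000e-04, -9.960e-02]), np.float64(0.10638050233943995))]
```

View pics/rowfit.png

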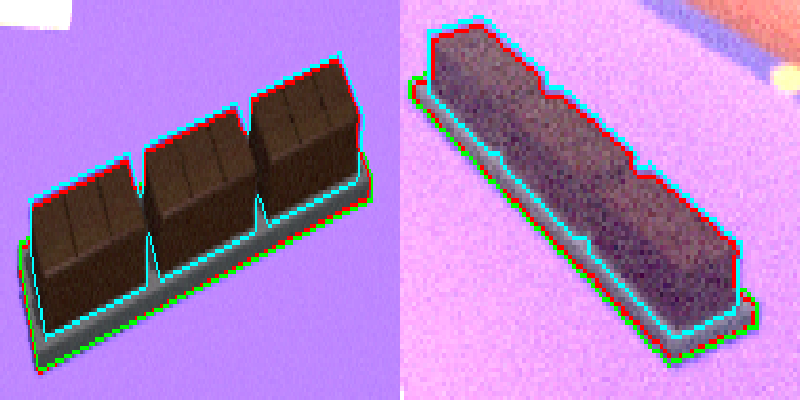

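The fits follow the edges closely. The row centre is (0.647, -0.001) at yaw -0.085, A is at (0.464, 0.2895) at yaw 0.40, and B is at (0.4645, -0.273) at yaw 0.31. Now I'll move above A and check it with the wrist camera.

```bash
cat >> h.py <<'E'
def delta(xyz,yaw):
    T=toolT(); best=None
    for y in (yaw,yaw+np.pi):
        c,s=np.cos(y),np.sin(y); G=np.array([[s,0,c],[-c,0,s],[0,-1,0]])
        rv=R.from_matrix(T[:3,:3].T@G).as_rotvec(degrees=True)
        if best is None or np.linalg.norm(rv)<np.linalg.norm(best): best=rv
    print("shift mm",((np.array(xyz)-T[:3,3])@T[:3,:3]*1000).round(1),"rot deg",best.round(2),"tcp",T[:3,3].round(4))
E
python3 - <<'E'
from h import *
delta((.464,.2895,.16),.40); print(get_obs()["q"].round(2))
E
```

```text
shift mm [ 304.    62.4 -170.2] rot deg [2.00e-02 4.28e+01 1.00e-02] tcp [0.2569 0.5696 0.2224]
[ 0.97  0.53  1.43 -0.    1.18 -0.18]
```

>>> drive_tool(plan=[[304,62,-170,0,42.8,0,87],[304,62,-170,0,42.8,0,87],[304,62,-170,0,42.8,0,87],[304,62,-170,0,42.8,0,87],[304,62,-170,0,42.8,0,87],[304,62,-170,0,42.8,0,87],[304,62,-170,0,42.8,0,87],[304,62,-170,0,42.8,0,87],[304,62,-170,0,42.8,0,87],[304,62,-170,0,42.8,0,87]])

```text
time: 1.4
position: [0.4636, 0.2904, 0.1607]
tool_rot: [-0.589, 0.391, -0.39, 0.589]
ft_force: [-0.3, 0.7, 1.1]
grip_width: 0.0868
```

```bash
cat >> h.py <<'E'
def wristshot(name):
    T=toolT(); im=camera("wrist"); cv2.imwrite(f"pics/{name}.png",im); np.save(f"pics/{name}.npy",T); return T,im
def reg_of(c,b,T,pad=12):
    p=proj(c,b,T); lo=np.maximum(p.min(0)-pad,0).astype(int); hi=p.max(0)+pad; return (*lo,int(min(hi[0],559)),int(min(hi[1],419)))
E
python3 - <<'E'
from h import *
T,im=wristshot("w1"); x0=(.464,.2895,.40)
m=biggest(fg(im,reg_of("wrist",box(*x0),T)))
r=fit([("wrist",m,T)],lambda p:[box(*p)],x0); print(r.x.round(4),r.fun); print(get_obs()["time"])
for e,col in ((m,(0,0,255)),(sil("wrist",[box(*r.x)],T),(0,255,0))): cv2.drawContours(im,cv2.findContours((e>.5).astype(np.uint8),0,1)[0],-1,col,1)
cv2.imwrite("pics/w1a.png",im)
delta((.464,.2895,.005),r.x[2])
E
```

```text
[0.4644 0.2868 0.389 ] 0.025188808283657254
1.45
shift mm [1.500e+00 1.558e+02 1.000e-01] rot deg [ 0.    0.72 -0.02] tcp [0.4633 0.2908 0.1608]
```

View pics/w1a.png

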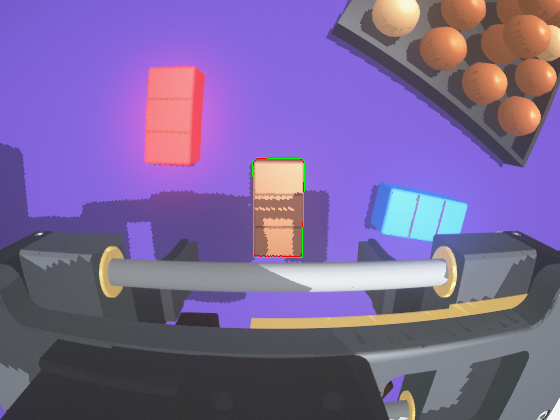

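The wrist view shows milk A at about (278,208), squarely between the open fingers, with red and blue clear of it. I'll descend and grip.

>>> drive_tool(plan=[[2,45,0,0,0.7,0,87],[3,85,0,0,0.7,0,87],[3,115,0,0,0.7,0,87],[3,138,0,0,0.7,0,87],[3,150,0,0,0.7,0,87],[3,155,0,0,0.7,0,87],[3,155,0,0,0.7,0,87],[3,155,0,0,0.7,0,40],[3,155,0,0,0.7,0,30],[3,155,0,0,0.7,0,20]], newtons=25)

```text
time: 2.45
position: [0.466, 0.2872, 0.0066]
tool_rot: [-0.586, 0.394, -0.395, 0.588]
ft_force: [0.1, 0.3, 0.3]
grip_width: 0.0706
```

>>> drive_tool(plan=[[0,0,0,0,0,0,20],[0,0,0,0,0,0,20],[0,0,0,0,0,0,20],[0,0,0,0,0,0,20],[0,0,0,0,0,0,20]])

```text
time: 2.95
position: [0.4654, 0.2869, 0.0057]
tool_rot: [-0.587, 0.394, -0.394, 0.587]
ft_force: [-0.2, -0.4, 1.6]
grip_width: 0.0456
```

>>> drive_tool(plan=[[0,-10,0,0,0,0,20],[0,-40,0,0,0,0,20],[0,-80,0,0,0,0,20],[0,-120,0,0,0,0,20],[0,-140,0,0,0,0,20],[0,-150,0,0,0,0,20],[0,-150,0,0,0,0,20]])

```text
time: 3.65
position: [0.4657, 0.2872, 0.1568]
tool_rot: [-0.586, 0.394, -0.395, 0.588]
ft_force: [0.1, -0.5, -2.6]
grip_width: 0.0457
```

```bash
python3 - <<'E'
from h import *
print(get_obs()["ft_force"],get_obs()["grip_width"],get_obs()["q"].round(2))
delta((.651,.050,.155),-.085)
E
```

```text
[ 0.09047452 -0.45128545 -2.58860264] 0.04567371784718686 [ 0.35  0.51  1.7   0.    0.93 -0.04]
shift mm [289.6   2.   81.8] rot deg [-0.14 27.09 -0.03] tcp [0.4657 0.2872 0.1568]
```

>>> drive_tool(plan=[[20,0,6,0,3,0,20],[60,0,17,0,6,0,20],[105,0,30,0,10,0,20],[150,1,42,0,15,0,20],[195,1,55,0,20,0,20],[235,1,66,0,24,0,20],[270,2,76,0,26,0,20],[290,2,82,0,27.1,0,20],[290,2,82,0,27.1,0,20],[290,2,82,0,27.1,0,20]])

```text
time: 4.65
position: [0.6492, 0.0495, 0.1512]
tool_rot: [-0.479, 0.523, -0.52, 0.477]
ft_force: [0.6, 0.4, -2.0]
grip_width: 0.0459
```

```bash
cat >> h.py <<'E'
def hand(n,px,py):
    "views for block in hand: brown masks nearest the projected guess"
E
python3 - <<'E'
from h import *
T,w=wristshot("w2"); s=camera("scene"); d=camera("side")
cv2.imwrite("pics/scene2.png",s); cv2.imwrite("pics/side2.png",d)
print(get_obs()["time"],T[:3,3].round(4))
b=box(T[0,3],T[1,3],-.085,z0=T[2,3]-.006)
cr=[]
for c,im in (("scene",s),("side",d)):
    p=proj(c,b).mean(0).astype(int); print(c,p)
    cr.append(cv2.resize(im[max(p[1]-60,0):p[1]+90,p[0]-80:p[0]+80],(320,300)))
cv2.imwrite("pics/v2.png",np.vstack([np.hstack(cr),cv2.resize(w[:,:],(400,300))[:, :].copy() if 0 else cv2.resize(w,(640,300))]))
E
```

```text
4.8 [0.6492 0.0495 0.1512]
scene [338 192]
side [318 140]
```

View pics/v2.png

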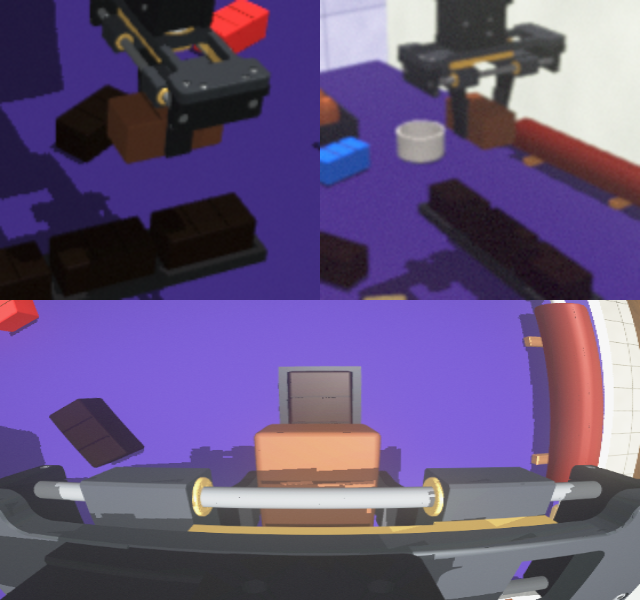

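The block is held level. In the wrist view its far edge is at about (277,175), and the row's left end shows behind it at about (280,130). I'll fit the block's in-hand offset and the row end from this picture.

```bash
cat >> h.py <<'E'
def wfit(mask,win,mk,T,x0,steps):
    x0=np.array(x0,float); a,b,c,d=win; n=len(x0)
    f=lambda p:np.abs(sil("wrist",mk(p),T)-mask)[b:d,a:c].sum()
    return minimize(f,x0,method="Nelder-Mead",options=dict(initial_simplex=np.vstack([x0,x0+np.diag(steps)]),xatol=1e-4,fatol=1e-2,maxiter=200))
def inhand(im,T,bot=225):
    "centre x,y,yaw (world) of block held, from wrist picture"
    yaw=np.arctan2(T[1,2],T[0,2]); yaw=(yaw+np.pi/2)%np.pi-np.pi/2
    m=cv2.morphologyEx(brown(im),cv2.MORPH_CLOSE,np.ones((5,5))).astype(float)
    z0=T[2,3]-.006
    r=wfit(m,(190,140,370,bot),lambda p:[box(T[0,3]+p[0],T[1,3]+p[1],yaw+p[2],z0=z0)],T,(0,0,0),(.005,.005,.03))
    return (r.x*[1000,1000,57.3]).round(2),r.fun,m,[box(T[0,3]+r.x[0],T[1,3]+r.x[1],yaw+r.x[2],z0=z0)]
E
python3 - <<'E'
from h import *
T=np.load("pics/w2.npy"); im=cv2.imread("pics/w2.png")
x,f,m,bx=inhand(im,T); print("hand offset mm,deg",x,f)
g=fg(im,(200,80,360,400)); out=[]
for c in (165,):
    r=wfit(g.astype(float),(200,80,360,c),rt,T,(.647,-.001,-.085),(.004,.004,.02)); print("row",r.x.round(4),r.fun)
for e,col in ((sil("wrist",bx,T),(0,255,0)),(sil("wrist",rt(r.x),T),(255,255,0)),(sil("wrist",row(r.x),T),(0,255,255))): cv2.drawContours(im,cv2.findContours((e>.5).astype(np.uint8),0,1)[0],-1,col,1)
cv2.imwrite("pics/w2a.png",cv2.resize(im[70:260,190:370],(570,600),interpolation=0))
E
```

```text
hand offset mm,deg [-0.18 -0.8   1.07] 318.47058823529414
row [ 0.6467 -0.0036 -0.0726] 251.7450980392157
```

View pics/w2a.png

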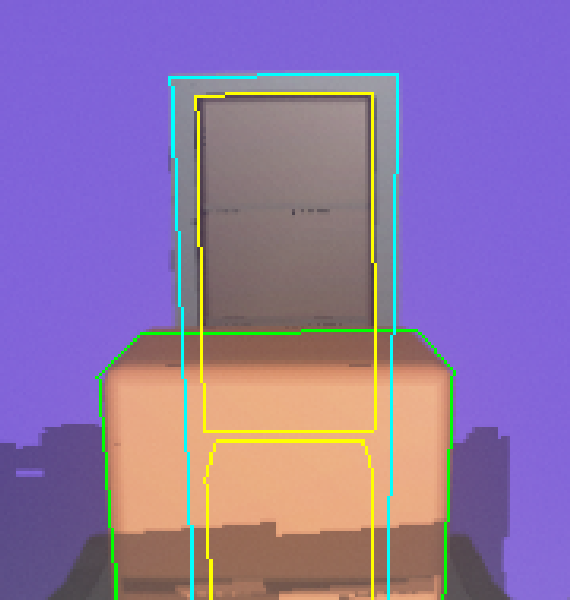

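```bash
python3 - <<'E'
from h import *
delta((.651,.048,.056),-.083); print(get_obs()["ft_force"])
E
```

```text
shift mm [ 2.7 96.6  2.2] rot deg [ 0.17 -0.04 -0.02] tcp [0.6493 0.0509 0.1526]
[-0.15373456  0.15721988 -2.50593049]
```

>>> drive_tool(plan=[[2,30,2,0,0,0,20],[2,60,2,0,0,0,20],[2,80,2,0,0,0,20],[2,90,2,0,0,0,20],[2,95,2,0,0,0,20],[2,95,2,0,0,0,20],[2,95,2,0,0,0,20],[2,95,2,0,0,0,20]])

```text
time: 5.6
position: [0.6537, 0.0473, 0.0599]
tool_rot: [0.478, -0.52, 0.521, -0.479]
ft_force: [0.2, -0.2, -2.1]
grip_width: 0.046
```

```bash
python3 - <<'E'
from h import *
P=[]
for i in range(5): camera("wrist"); P.append(np.r_[toolT()[:3,3],get_obs()["ft_force"]])
print(np.array(P).round(4)); delta((.651,.048,.0517),-.083)
E
```

```text
[[ 0.6536  0.0473  0.0598  0.328   0.7038 -2.7694]
 [ 0.6534  0.0473  0.0596  0.1129  0.2022 -0.6745]
 [ 0.6532  0.0473  0.0594  0.0818 -0.0794 -1.4417]
 [ 0.6531  0.0473  0.0592 -0.5236  0.3493 -2.5806]
 [ 0.653   0.0473  0.059  -0.2687 -0.217  -2.4842]]
shift mm [-0.6  7.3 -2. ] rot deg [-0.05 -0.13  0.  ] tcp [0.653  0.0473 0.059 ]
```

>>> drive_tool(plan=[[0,1,-1,0,0,0,20],[0,2,-1,0,0,0,20],[0,3,-1,0,0,0,20],[0,4,-1,0,0,0,20],[0,4,-1,0,0,0,20],[0,4,-1,0,0,0,20]])

```text
time: 6.45
position: [0.6517, 0.0474, 0.0544]
tool_rot: [-0.478, 0.521, -0.521, 0.478]
ft_force: [0.5, 0.0, -1.6]
grip_width: 0.0457
```

```bash
python3 - <<'E'
from h import *
P=[]
for i in range(4): camera("wrist"); P.append(np.r_[toolT()[:3,3],get_obs()["ft_force"]])
print(np.array(P).round(4)); delta((.651,.048,.0517),-.083)
E
```

```text
[[ 0.6517  0.0474  0.0545  0.5015  0.561  -1.9063]
 [ 0.6518  0.0474  0.0546  0.0432  0.8794 -2.2241]
 [ 0.6518  0.0474  0.0546 -0.15    1.4938 -2.7026]
 [ 0.6518  0.0474  0.0546 -0.4909  0.4219 -2.2077]]
shift mm [-0.5  2.9 -0.8] rot deg [-0.   -0.13 -0.  ] tcp [0.6518 0.0474 0.0546]
```

>>> drive_tool(plan=[[0,0.7,-0.5,0,0,0,20],[0,1.4,-0.5,0,0,0,20],[0,2,-0.5,0,0,0,20],[0,2,-0.5,0,0,0,20],[0,2,-0.5,0,0,0,20]])

```text
time: 7.15
position: [0.6512, 0.0475, 0.0525]
tool_rot: [-0.478, 0.521, -0.521, 0.478]
ft_force: [-0.4, -0.2, -1.6]
grip_width: 0.0453
```

>>> drive_tool(plan=[[0,0.5,0,0,0,0,20],[0,1,0,0,0,0,20],[0,1,0,0,0,0,20],[0,1,0,0,0,0,20]])

```text
time: 7.55
position: [0.6513, 0.0475, 0.0517]
tool_rot: [0.478, -0.521, 0.521, -0.478]
ft_force: [-0.4, 0.3, -0.1]
grip_width: 0.0457
```

```bash
python3 - <<'E'
from h import *
P=[]
for i in range(4): im=camera("scene"); P.append(np.r_[toolT()[:3,3],get_obs()["ft_force"]])
print(np.array(P).round(4))
d=camera("side"); cv2.imwrite("pics/side3.png",d); cv2.imwrite("pics/scene3.png",im)
E
```

```text
[[ 0.6513  0.0475  0.0517 -0.5177 -0.8035 -0.9261]
 [ 0.6513  0.0474  0.0517 -0.4691 -0.1657  0.003 ]
 [ 0.6513  0.0475  0.0517 -0.6258  0.4654 -0.3591]
 [ 0.6513  0.0474  0.0517  0.2612  0.7096  0.1499]]
```

Contact made: the weight on the wrist dropped from -2.2 N to about -0.3 N. I'll settle a touch more, open and retreat.

>>> drive_tool(plan=[[0,0.3,0,0,0,0,20],[0,0.3,0,0,0,0,50],[0,0.3,0,0,0,0,60],[0,0.3,0,0,0,0,75],[0,0.3,0,0,0,0,87],[0,0.3,0,0,0,0,87],[0,0.3,0,0,0,0,87],[0,-10,0,0,0,0,87],[0,-40,0,0,0,0,87],[0,-80,0,0,0,0,87]])

```text
time: 8.8
position: [0.6496, 0.0476, 0.1309]
tool_rot: [-0.479, 0.522, -0.52, 0.477]
ft_force: [0.5, -1.1, 0.3]
grip_width: 0.0866
```

>>> drive_tool(plan=[[0,-40,0,0,0,0,87],[80,-60,-60,0,0,0,87],[130,-60,-100,0,0,0,87],[130,-60,-100,0,0,0,87],[130,-60,-100,0,0,0,87],[130,-60,-100,0,0,0,87]])

```text
time: 9.4
position: [0.5397, -0.075, 0.1927]
tool_rot: [0.477, -0.521, 0.522, -0.478]
ft_force: [0.4, 0.5, -0.5]
grip_width: 0.0874
```

```bash
python3 - <<'E'
from h import *
T,w=wristshot("w4"); s=camera("scene"); d=camera("side"); cv2.imwrite("pics/scene4.png",s); cv2.imwrite("pics/side4.png",d)
ims={"scene":s,"side":d}; x0=np.array([.651,.05,-.085]); V=[]; cr=[]
mk=lambda p:[box(*p,z0=.046)]
for c in ims:
    g=reg_of(c,mk(x0)[0],None,6); m=np.zeros((420,560),np.uint8); i=ims[c].astype(int)
    k=((i[...,2]-i[...,0]>8)).astype(np.uint8); m[g[1]:g[3],g[0]:g[2]]=k[g[1]:g[3],g[0]:g[2]]; V.append((c,biggest(cv2.morphologyEx(m,cv2.MORPH_CLOSE,np.ones((3,3)))),None))
r=fit(V,mk,x0); print(r.x.round(4),r.fun,[(q.x.round(4),q.fun) for q in (fit([v],mk,x0) for v in V)])
for c,m,_ in V:
    v=np.clip(ims[c].astype(int)*2,0,255).astype(np.uint8); g=reg_of(c,mk(x0)[0],None,35)
    for e,col in ((m,(0,0,255)),(sil(c,mk(r.x)),(0,255,0))): cv2.drawContours(v,cv2.findContours((e>.5).astype(np.uint8),0,1)[0],-1,col,1)
    cr.append(cv2.resize(v[g[1]:g[3],g[0]:g[2]],(400,300),interpolation=0))
cv2.imwrite("pics/v4.png",np.hstack([np.vstack(cr),cv2.resize(w,(400,600))]))
print(get_obs()["time"],T[:3,3]); delta((.4645,-.273,.16),.31)
E
```

```text
[ 0.6519  0.0494 -0.1282] 0.5647521367917144 [(array([ 0.6639,  0.0456, -0.1386]), np.float64(0.28935966543480135)), (array([ 0.6479,  0.0476, -0.1099]), np.float64(0.17757726041236166))]
9.55 [ 0.53965142 -0.07499516  0.19266031]
shift mm [205.8  31.8 -60.2] rot deg [-1.100e-01 -2.262e+01  1.000e-02] tcp [ 0.5419 -0.073   0.1919]
```

View pics/v4.png

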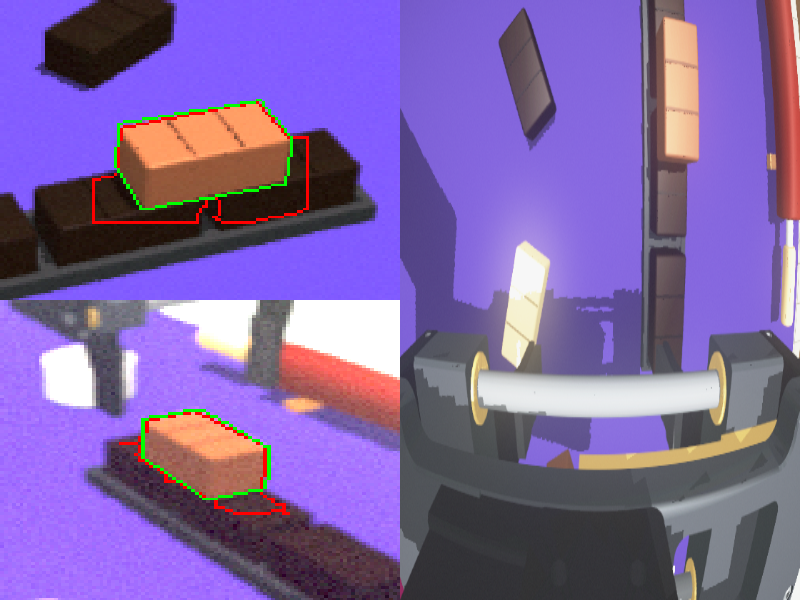

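The block sits over the left joint; my mask also took in some dark block, so I'll refit with a stricter one. The wrist view now shows most of the row, so I'll refit that too.

```bash
cat >> h.py <<'E'
def placed(ims,x0):
    mk=lambda p:[box(*p,z0=.046)]; V=[]
    for c in ims:
        g=reg_of(c,mk(x0)[0],None,6); m=np.zeros((420,560),np.uint8)
        k=(brown(ims[c])&(ims[c][...,2]>(50 if c=="scene" else 65))); m[g[1]:g[3],g[0]:g[2]]=k[g[1]:g[3],g[0]:g[2]]
        V.append((c,biggest(cv2.morphologyEx(m,cv2.MORPH_CLOSE,np.ones((3,3)))),None))
    for vs in (V,V[:1],V[1:]):
        r=fit(vs,mk,x0); print([v[0] for v in vs],r.x.round(4),round(r.fun,3))
E
python3 - <<'E'
from h import *
placed({c:cv2.imread(f"pics/{c}4.png") for c in("scene","side")},np.array([.651,.05,-.085]))
T=np.load("pics/w4.npy"); im=cv2.imread("pics/w4.png"); p0=np.array([.647,-.001,-.085])
mk=lambda p:rt(p)+[box(p[0]-p[3]*np.sin(p[2]),p[1]+p[3]*np.cos(p[2]),p[2],z0=.046)]
g=fg(im,(430-270,0,500,420)).astype(float)
r=wfit(g,(160,0,500,235),mk,T,(*p0,.051),(.004,.004,.02,.004)); print(r.x.round(4),r.fun)
r=wfit(g,(160,0,500,235),rt,T,p0,(.004,.004,.02)) ; print(r.x.round(4),r.fun)
for e,col in ((g,(0,0,255)),(sil("wrist",rt(r.x),T),(0,255,0)),): cv2.drawContours(im,cv2.findContours((e>.5).astype(np.uint8),0,1)[0],-1,col,1)
cv2.imwrite("pics/w4a.png",im)
E
```

```text
['scene', 'side'] [ 0.6502  0.0501 -0.1748] 0.254
['scene'] [ 0.6512  0.0511 -0.0786] 0.111
['side'] [ 0.6503  0.0506 -0.1935] 0.13Traceback (most recent call last):
  File "<stdin>", line 6, in <module>
  File "h.py", line 67, in wfit
    return minimize(f,x0,method="Nelder-Mead",options=dict(initial_simplex=np.vstack([x0,x0+np.diag(steps)]),xatol=1e-4,fatol=1e-2,maxiter=200))
    res = _minimize_neldermead(fun, x0, args, callback, bounds=bounds,
                               **options)
    fsim[k] = func(sim[k])
              ~~~~^^^^^^^^
    fx = function(np.copy(x), *(wrapper_args + args))
  File "h.py", line 66, in <lambda>
    f=lambda p:np.abs(sil("wrist",mk(p),T)-mask)[b:d,a:c].sum()
                                  ~~^^^
  File "<stdin>", line 4, in <lambda>
  File "h.py", line 50, in <lambda>
    rt=lambda p:row(p)+[box(*p,s=(.066,.312,.014))]
                ~~~^^^
  File "h.py", line 44, in <lambda>
    row=lambda p:[box(*p,z0=.006,off=o) for o in(-.102,0,.102)]
                  ~~~^^^^^^^^^^^^^^^^^^
TypeError: box() got multiple values for argument 'z0'
```

Block A is at about (0.651, 0.0505) against a target of (0.6515, 0.050), so it's well placed. Now B.

>>> drive_tool(plan=[[40,6,-12,0,-5,0,87],[85,13,-25,0,-10,0,87],[130,20,-38,0,-15,0,87],[170,26,-50,0,-20,0,87],[205,32,-60,0,-22.6,0,87],[205,32,-60,0,-22.6,0,87],[205,32,-60,0,-22.6,0,87],[205,32,-60,0,-22.6,0,87]])

```text
time: 10.35
position: [0.4643, -0.2713, 0.1594]
tool_rot: [-0.571, 0.417, -0.416, 0.572]
ft_force: [0.4, 0.1, 0.4]
grip_width: 0.0871
```

```bash
python3 - <<'E'
from h import *
T,im=wristshot("w5"); x0=(.4645,-.273,.31)
m=biggest(fg(im,reg_of("wrist",box(*x0),T)))
r=fit([("wrist",m,T)],lambda p:[box(*p)],x0); print(r.x.round(4),r.fun,m.sum(),sil("wrist",[box(*r.x)],T).sum())
camera("wrist"); delta((.4645,-.2735,.005),.31); print(get_obs()["q"].round(2))
E
```

```text
[ 0.4645 -0.274   0.3291] 0.022255211232758088 5072.0 5146.4
shift mm [  2.4 154.6  -0.4] rot deg [-0.01  0.09 -0.01] tcp [ 0.4642 -0.2711  0.1596]
[-0.74  0.5   1.72  0.    0.93 -1.05]
```

>>> drive_tool(plan=[[2,45,0,0,0.6,0,87],[2,85,0,0,0.6,0,87],[2,115,0,0,0.6,0,87],[2,138,0,0,0.6,0,87],[2,150,0,0,0.6,0,87],[2,154,0,0,0.6,0,87],[2,154,0,0,0.6,0,87],[2,154,0,0,0.6,0,40],[2,154,0,0,0.6,0,30],[2,154,0,0,0.6,0,20]], newtons=25)

```text
time: 11.45
position: [0.4644, -0.2751, 0.0065]
tool_rot: [0.569, -0.419, 0.421, -0.569]
ft_force: [0.5, 0.3, 0.1]
grip_width: 0.0707
```

>>> drive_tool(plan=[[0,0,0,0,0,0,20],[0,0,0,0,0,0,20],[0,0,0,0,0,0,20],[0,0,0,0,0,0,20],[0,0,0,0,0,0,20],[0,0,0,0,0,0,20]])

```text
time: 12.05
position: [0.4642, -0.2748, 0.0057]
tool_rot: [-0.569, 0.42, -0.42, 0.569]
ft_force: [0.7, -0.7, 1.7]
grip_width: 0.0462
```

>>> drive_tool(plan=[[0,-10,0,0,0,0,20],[0,-40,0,0,0,0,20],[0,-80,0,0,0,0,20],[0,-120,0,0,0,0,20],[0,-140,0,0,0,0,20],[0,-150,0,0,0,0,20],[0,-150,0,0,0,0,20],[0,-150,0,0,0,0,20]])

```text
time: 12.85
position: [0.463, -0.2738, 0.1545]
tool_rot: [-0.569, 0.421, -0.419, 0.569]
ft_force: [-0.9, 0.1, -2.9]
grip_width: 0.046
```

```bash
python3 - <<'E'
from h import *
camera("wrist"); print(get_obs()["ft_force"],get_obs()["grip_width"]); delta((.6426,-.052,.155),-.086)
E
```

```text
[-0.27778423 -0.08191491 -2.15846645] 0.045855458061185184
shift mm [-159.    -0.9  237. ] rot deg [ 0.14 22.05 -0.16] tcp [ 0.4628 -0.2737  0.1541]
```

>>> drive_tool(plan=[[-11,0,16,0,3,0,20],[-33,0,49,0,6,0,20],[-58,0,86,0,10,0,20],[-83,0,123,0,14,0,20],[-108,0,160,0,18,0,20],[-130,-1,194,0,21,0,20],[-149,-1,222,0,22,0,20],[-158,-1,237,0,22,0,20],[-158,-1,237,0,22,0,20],[-158,-1,237,0,22,0,20]])

```text
time: 13.9
position: [0.6426, -0.0542, 0.155]
tool_rot: [-0.479, 0.522, -0.52, 0.477]
ft_force: [-0.5, -0.0, -2.4]
grip_width: 0.0458
```

```bash
python3 - <<'E'
from h import *
for i in range(3): T,im=wristshot("w6")
x,f,m,bx=inhand(im,T); print("hand offset mm,deg",x,f)
delta((.6426,-.0533,.060),-.086); print(get_obs()["q"].round(2))
E
```

```text
hand offset mm,deg [ 0.11 -0.54  1.92] 477.39607843137253
shift mm [-1.9 96.  -0.1] rot deg [ 0.11 -0.05  0.01] tcp [ 0.6427 -0.0552  0.156 ]
[-0.26  0.63  1.44 -0.    1.07 -0.17]
```

>>> drive_tool(plan=[[-1.5,30,0,0,0,0,20],[-1.5,60,0,0,0,0,20],[-1.5,80,0,0,0,0,20],[-1.5,92,0,0,0,0,20],[-1.5,96,0,0,0,0,20],[-1.5,96,0,0,0,0,20],[-1.5,96,0,0,0,0,20],[-1.5,96,0,0,0,0,20],[-1.5,96,0,0,0,0,20],[-1.5,96,0,0,0,0,20]])

```text
time: 15.05
position: [0.6444, -0.0523, 0.0612]
tool_rot: [0.478, -0.52, 0.521, -0.479]
ft_force: [-0.3, 0.1, -3.5]
grip_width: 0.0461
```

```bash
python3 - <<'E'
from h import *
for i in range(4): camera("wrist")
delta((.6426,-.0533,.0517),-.086); print(get_obs()["ft_force"])
E
```

```text
shift mm [ 1.1  9.  -1.4] rot deg [-0.01  0.05  0.  ] tcp [ 0.6441 -0.0523  0.0607]
[-0.82579698  0.16936308 -2.25587895]
```

>>> drive_tool(plan=[[1,2,-1,0,0,0,20],[1,4,-1,0,0,0,20],[1,5,-1,0,0,0,20],[1,6,-1,0,0,0,20],[1,6,-1,0,0,0,20],[1,6,-1,0,0,0,20],[1,6,-1,0,0,0,20],[1,6,-1,0,0,0,20]])

```text
time: 16.05
position: [0.643, -0.0533, 0.0546]
tool_rot: [0.478, -0.521, 0.521, -0.478]
ft_force: [-0.1, 0.7, -2.1]
grip_width: 0.0458
```

```bash
python3 - <<'E'
from h import *
for i in range(3): camera("wrist")
delta((.6426,-.0533,.0517),-.086); print(get_obs()["ft_force"])
E
```

```text
shift mm [ 0.1  2.9 -0.4] rot deg [-0.01  0.05  0.  ] tcp [ 0.643  -0.0533  0.0546]
[-0.25405455 -0.18184792 -2.88221616]
```

>>> drive_tool(plan=[[0,0.7,0,0,0,0,20],[0,1.4,0,0,0,0,20],[0,2,0,0,0,0,20],[0,2,0,0,0,0,20],[0,2,0,0,0,0,20]])

```text
time: 16.7
position: [0.6429, -0.0533, 0.0525]
tool_rot: [-0.478, 0.521, -0.521, 0.478]
ft_force: [-0.2, -0.3, -3.5]
grip_width: 0.0456
```

>>> drive_tool(plan=[[0,0.5,0,0,0,0,20],[0,1,0,0,0,0,20],[0,1,0,0,0,0,20],[0,1,0,0,0,0,20]])

```text
time: 17.1
position: [0.643, -0.0533, 0.0518]
tool_rot: [0.478, -0.521, 0.521, -0.478]
ft_force: [-0.2, 0.4, -1.0]
grip_width: 0.0458
```

```bash
python3 - <<'E'
from h import *
for i in range(4): camera("wrist"); print(get_obs()["ft_force"].round(2),toolT()[:3,3].round(4))
E
```

```text
[-0.74  0.37 -1.19] [ 0.643  -0.0533  0.0518]
[-1.66  0.72 -0.29] [ 0.643  -0.0533  0.0518]
[-1.45  0.18  0.27] [ 0.643  -0.0533  0.0518]
[-1.02  0.23  0.4 ] [ 0.643  -0.0533  0.0518]
```

Contact made. Release, retreat and check.

>>> drive_tool(plan=[[0,0.3,0,0,0,0,20],[0,0.3,0,0,0,0,50],[0,0.3,0,0,0,0,60],[0,0.3,0,0,0,0,75],[0,0.3,0,0,0,0,87],[0,0.3,0,0,0,0,87],[0,0.3,0,0,0,0,87],[0,-10,0,0,0,0,87],[0,-40,0,0,0,0,87],[0,-80,0,0,0,0,87]])

```text
time: 18.3
position: [0.6414, -0.0529, 0.131]
tool_rot: [-0.479, 0.522, -0.519, 0.477]
ft_force: [1.4, -0.0, -0.1]
grip_width: 0.0865
```

>>> drive_tool(plan=[[0,-40,0,0,0,0,87],[50,-80,-40,0,0,0,87],[100,-90,-80,0,0,0,87],[130,-90,-110,0,0,0,87],[130,-90,-130,0,0,0,87],[130,-90,-130,0,0,0,87],[130,-90,-130,0,0,0,87]])

```text
time: 19.0
position: [0.5021, -0.1723, 0.2226]
tool_rot: [0.477, -0.521, 0.522, -0.478]
ft_force: [0.3, 0.4, 0.1]
grip_width: 0.087
```

```bash
python3 - <<'E'
from h import *
camera("wrist");T,w=wristshot("w7"); ims={c:camera(c) for c in("scene","side")}
for c in ims: cv2.imwrite(f"pics/{c}7.png",ims[c])
L,Rr=np.array([.6515,.0498,-.087]),np.array([.6426,-.0518,-.087])
print(get_obs()["time"],T[:3,3].round(3))
for x in (L,Rr): placed(ims,x)
cr=[]
for c in ims:
    v=np.clip(ims[c].astype(int)*2,0,255).astype(np.uint8)
    for x in (L,Rr): cv2.drawContours(v,cv2.findContours((sil(c,[box(*x,z0=.046)])>.5).astype(np.uint8),0,1)[0],-1,(0,255,0),1)
    g=(210,205,400,305) if c=="scene" else (280,150,390,250)
    cr.append(cv2.resize(v[g[1]:g[3],g[0]:g[2]],(400,300),interpolation=0))
cv2.imwrite("pics/v7.png",np.hstack([np.vstack(cr),cv2.resize(w,(400,600))]))
E
```

```text
19.2 [ 0.503 -0.172  0.222]
['scene', 'side'] [ 0.6518  0.0343 -0.0271] 0.536
['scene'] [ 0.6529  0.0472 -0.0572] 0.213
['side'] [ 0.6442  0.0211 -0.0923] 0.226
['scene', 'side'] [ 0.6416 -0.0481 -0.0649] 0.443
['scene'] [ 0.6426 -0.0491 -0.0679] 0.157
['side'] [ 0.6414 -0.0429  0.0577] 0.26
```

View pics/v7.png

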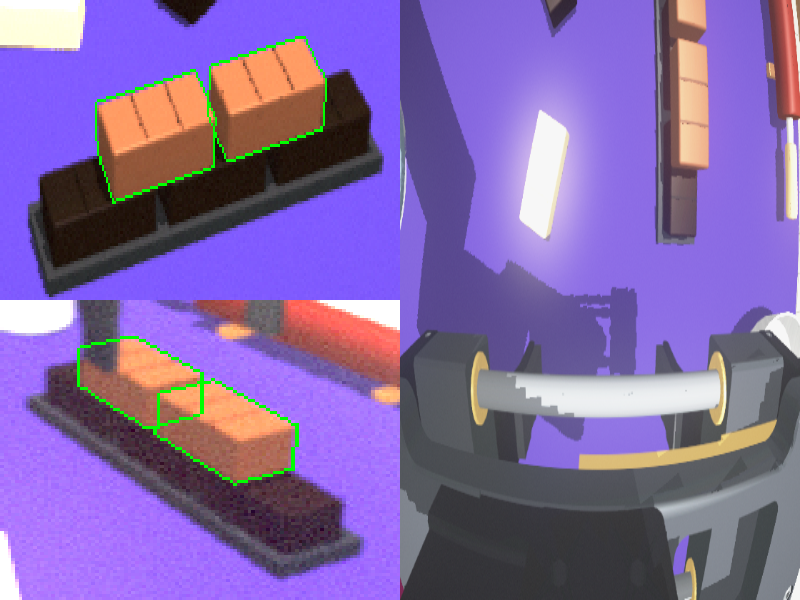

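Both milk blocks match the target outlines, drawn in green, to within about a pixel in both views. They sit flat over the joints, there is a gap between them, and the gripper is clear. I'm handing in.

```bash
python3 -c "
from rig import *
print(hand_in(), get_obs()['time'])"
```

```text
the job is handed in; nothing more can be done
the job is handed in; nothing more can be done
```

I set both milk-chocolate blocks on the dark row, one over each joint, and handed the job in at about 19 s of the 51 s allowed. Each was lowered until the wrist force showed contact before I opened the gripper. The arm then backed away to touch nothing.

**Last check:** target outlines for both joints, from a row fit of (0.647, -0.001) and yaw -0.087, matched the laid blocks to about a pixel (1–2 mm) in the scene and side pictures. They lie flat and there is a gap between them. The left block alone, measured before the second was laid, came out at about (0.651, 0.0505) against a target of (0.6515, 0.050).

**What disagreed:**
- **Final fits:** the automatic fits of the two laid blocks were poor and up to 29 mm off along the row, probably because the neighbouring brown block merged into their masks. I relied on the outline overlay instead.
- **Left block's yaw:** the side camera gave -0.19, while the scene camera gave -0.08, close to the gripper's own pose.
- **Wrist camera:** it put block A about 3 mm and the row about 2.5 mm off along y compared with the fixed cameras.

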